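Index the board carousel and lock it

TASK

The round carousel that holds the small circuit boards was left part-way between two stations. Push it on, anticlockwise as seen from above, by one of its upright steel posts until it clicks through the detent and comes up solid at the next station, then press the black lock plunger on its hub fully down. The station cannot be seen, so work by feel and do not force it (never more than 30 N on the carousel or its plunger), and leave the solder reel, the small red pot and the screwdriver where they are.

Things in the scene. Friction and masses are not known exactly. Their poses are not given: they have to be found in the camera images.
- carousel: turning aluminium plate, 260 mm across, its top 52 mm above the bench, on a fixed round foot; origin on the upright turning axis, 42 mm above the bench. Its boards lie on its own +-x and +-y axes, 52 to 92 mm out, 46 mm wide, tops up to 61 mm above the bench. Hub 60 mm across, top at 74 mm. It stays where it is left; friction takes 2 to 4 N at a post
- post0 (a point): upright steel post on the carousel to push by, 14 mm thick, from 52 to 100 mm above the bench, 85 mm from the turning axis, half-way between the carousel's own +x and +y axes. This point: on the post's axis, 76 mm above the bench
- post1 (a point): the same kind of post, between the carousel's +y and -x axes. The next station lies 0.35 to 1.05 rad further anticlockwise; nothing shows where, it has to be felt
- post2 (a point): the same kind of post, between the carousel's -x and -y axes. The detent, felt at any post: the push rises to 7 to 10 N within the last 0.11 rad, then falls away as the carousel snaps ahead by itself to its station; there a solid stop ends the travel and the push rises without limit
- post3 (a point): the same kind of post, between the carousel's -y and +x axes
- cap (a point): centre of the top face of the black lock plunger, a cap 30 mm across and 12 mm thick on top of the hub, on the turning axis. 101 mm above the bench when up, 89 mm when fully down (solid stop). It moves straight down against 3 to 5 N of friction and stays where it is left; it goes only 3 mm down unless the carousel is at its station (within about 0.03 rad)
- reel: reel of solder, 58 mm across, 50 mm high, standing; origin at the centre of its underside; leave alone
- pot: small red open pot, 48 mm across, 32 mm high; origin at the centre of its underside; leave alone
- driver: small screwdriver with a yellow handle, 170 mm long, lying; leave alone

How it is judged:
By the outcome, as a careful person would: the job done as asked, in the order asked, and still so for the second after the job is handed in, with the robot touching nothing.
It also fails if it takes over 72 s, if anything falls off the work surface, if the arm or the gripper's body presses on something with over 40 N, if the wrist force passes 120 N, or if a joint passes its speed limit or range.

ROBOT

A 6-joint arm with a two-finger parallel gripper is mounted at the origin on the work surface. World frame = base frame: x ahead of the robot, y to its left, z up, the work surface at z = 0. Lengths are in m, angles in rad, forces in N, time in s.
With the tool pointing down it reaches from about 0.3 to 0.95 m from the base axis. Payload 3.1 kg.
Tool frame: the origin (TCP) lies midway between the tips of the shut fingers; the grasp point (between the pads) lies 19 mm behind it; z points along the fingers, x is the direction in which the jaws open and shut, and the axes are right-handed (so a half turn about z gives the same grasp; the last joint's range is limited). The gripper opens to 85 mm and grips with 20 to 120 N. Pads are 22 mm wide; open, the fingers measure 114 mm over their backs; the gripper's body (76 mm by 85 mm) begins 54 mm behind the grasp point. The pads swing forward as they close: fully open they stand 13 mm farther back than shut.
Start: joints at [-1.248, 0.308, 1.634, -0, 1.2, -0.07], TCP at [0.239, -0.577, 0.231] pointing down, gripper open.
Joint ranges: [-3.06, 3.06], [-0.79, 1.96], [0.05, 2.63], [-1.19, 4.34], [0.05, 2.64], [-2.94, 2.94]. Speed limits (rad/s): [2.79, 2.79, 3.14, 3.14, 3.14, 3.14].

INTERFACE

Orientations are given as a rotation vector (axis times angle).
In Python, from plant import arm gives the robot as it stands.
- The arm moves only by the tool servo_tool, never from a script. Its argument "steps" is a list of rows, each a list of 3 entries, a list of its own where there are three numbers: the shift along the tool's x, y, z in m, then the turn, a rotation vector about the tool's x, y, z in degrees, then the finger opening in m, from 0 to 0.0854. A call has 1 to 12 rows; each row is the pose to reach, as a shift and turn from the pose commanded when the call began, along the tool's axes at that moment; what a row does not reach only later rows make up. A row lasts 1/10 s, in which the tool goes at most 50 mm and 8.59 degrees, less where a joint would pass 70% of its speed; a pose out of reach is approached as far as the arm can. A call with a gripper value outside its range is refused whole. The fingers move at their own pace and stop on an object; the grip force is fixed at half the most. Time passes only in rows, so rows that repeat a pose let the fingers close. It gives the time, the measured TCP pose, the force and the opening at its end, in the units of the state.
- arm.state(): the state, without advancing time (a new reading comes with each control period).
- arm.grab_frame(name): name is "scene" or "top" or "wrist"; returns a dict with "image" (480x640x3 uint8, blue, green, red), "range_z" (480x640 float32, m along the optical axis (not along the pixel's ray), 0 where there is no reading), "fx", "fy", "cx", "cy" (pixels), "dist_coeffs" ([k1, k2, p1, p2, k3] as OpenCV has them; the pictures are not rectified), "extrinsics" (4x4, takes a point from world to camera coordinates); the wrist camera has in their place "hand_eye" (4x4, takes a point from camera to tool coordinates, whose origin is the TCP and whose axes are the tool frame's). Camera axes: x right, y up, looking along -z (the intrinsics and any distortion apply to the point x, -y, -z); pixel columns grow to the right and rows downward; lengths in m; the calibration is good to about 2 mm. A picture is of the moment at which its call begins: read the wrist's pose just before it.
- arm.finish_job(): hands the job in, once; it reports no verdict.
The state is a dict: "time": time; "joint_positions": joint angles; "joint_vel": joint speeds; "tau": joint torques, N m; "eef_pos": TCP position; "tool_rot": TCP orientation; "force": force on the tool from outside, world axes, zero at the start; "moment": the same for the moment, N m; "gripper_width": opening from 0.0 (shut) to 1.0 (fully open).
Only numpy, scipy, OpenCV 4.12 (cv2) and the standard library are available. Lean on these libraries where they do the work, as an engineer would, in place of code of your own. Each camera call takes 0.05 s, during which the arm holds its last target. There are 200 camera calls.

## Working session

There is one attempt and no reset: what is moved stays moved. The work goes in short steps, Python scripts to look and compute and a tool call to move; the robot and the scene stay as the last step left them, time stands still between calls to the robot, and variables do not carry over. Pictures are saved under pics/ and viewed, about 8 in all and at most 12, crops included, and the job is handed in when it is done.

Besides the shell and the picture viewer there is one more tool, called after "Emit:" as a command line: name --argument value ..., lists and objects as JSON in quotes. servo_tool: Moves the arm, as the interface text tells. Its arguments: {"type":"object","properties":{"steps":{"type":"array","items":{"type":"array"}}},"required":["steps"]}

```bash
mkdir -p pics
cat > h.py <<'E'
import numpy as np,cv2
from plant import arm
from scipy.spatial.transform import Rotation as R
def px2w(f,u,v,z=None,d=None):
    K=np.array([[f["fx"],0,f["cx"]],[0,f["fy"],f["cy"]],[0,0,1]])
    p=cv2.undistortPoints(np.array([[[u,v]]],float),K,np.array(f["dist_coeffs"],float))[0,0]
    ray=np.array([p[0],-p[1],-1.])
    T=np.linalg.inv(np.array(f["extrinsics"]));o=T[:3,3];r=T[:3,:3]@ray
    s=(z-o[2])/r[2] if z is not None else d
    return o+s*r
def st():
    s=arm.state();print("t",s["time"],"p",np.round(s["eef_pos"],4),"rv",np.round(s["tool_rot"],3),"F",np.round(s["force"],2),"g",s["gripper_width"]);return s
E
python3 - <<'E'
from h import *
st()
for n in("scene","top"):
    f=arm.grab_frame(n);cv2.imwrite(f"pics/{n}0.png",f["image"]);np.save(f"pics/{n}0.npy",f,allow_pickle=True)
print(R.from_rotvec(arm.state()["tool_rot"]).as_matrix().round(3))
E
```

```text
t 0.0 p [ 0.239  -0.5766  0.23  ] rv [-2.611  1.744  0.003] F [-0.03 -0.17 -0.29] g 0.9952663259466276
[[ 0.383 -0.924 -0.001]
 [-0.924 -0.383  0.002]
 [-0.002 -0.    -1.   ]]
```

View pics/top0.png

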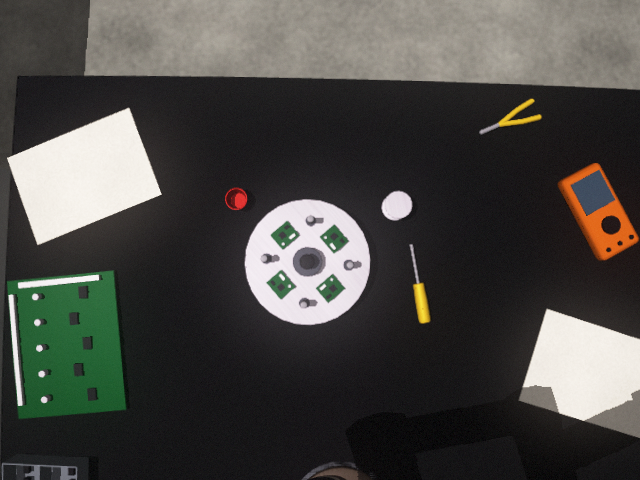

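View pics/scene0.png

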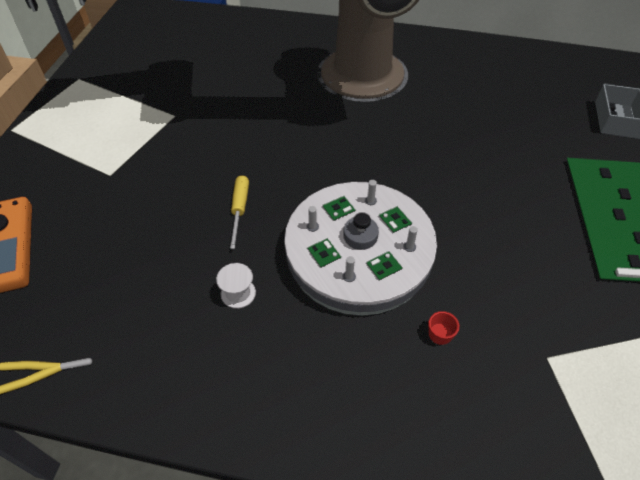

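The top view shows the carousel at about (308,262). The posts are near (311,220), (351,265), (304,303) and (266,258), the reel at (397,205), the pot at (236,199) and the driver at (411,245) to (424,320). The scene view agrees. I'll enlarge the top view and compute positions.

Run:
```python
from h import *
f=np.load("pics/top0.npy",allow_pickle=True).item()
c=f["image"][190:335,235:380]
cv2.imwrite("pics/crop.png",cv2.resize(c,None,fx=4,fy=4,interpolation=cv2.INTER_CUBIC))
# plate outline: white mask -> ellipse
g=f["image"].min(2);m=np.zeros_like(g);m[190:335,240:375]=(g[190:335,240:375]>120)*255
cs,_=cv2.findContours(m,cv2.RETR_EXTERNAL,cv2.CHAIN_APPROX_NONE);k=cv2.convexHull(max(cs,key=cv2.contourArea))
e=cv2.fitEllipse(k);print(e, px2w(f,*e[0],z=.052))
for n,u,v,z in[("reel",397,205,.05),("pot",236,199,.032),("drvtip",411,245,.005),("drvend",425,322,.01),("p_up",310,220,.1),("p_r",348,265,.1),("p_dn",304,303,.1),("p_l",265,258,.1),("cap",308,261,.101)]:
    print(n,px2w(f,u,v,z=z).round(4))
```

```text
((307.04925537109375, 261.6875), (125.08352661132812, 125.7338638305664), 14.299750328063965) [0.53845073 0.07863999 0.052     ]
reel [ 0.6596 -0.1069  0.05  ]
pot [0.6686 0.2321 0.032 ]
drvtip [ 0.5782 -0.1457  0.005 ]
drvend [ 0.4125 -0.1765  0.01  ]
p_up [0.6206 0.0731 0.1   ]
p_r [ 0.5332 -0.0031  0.1   ]
p_dn [0.4576 0.082  0.1   ]
p_l [0.5443 0.1601 0.1   ]
cap [0.5398 0.0756 0.101 ]
```

View pics/crop.png

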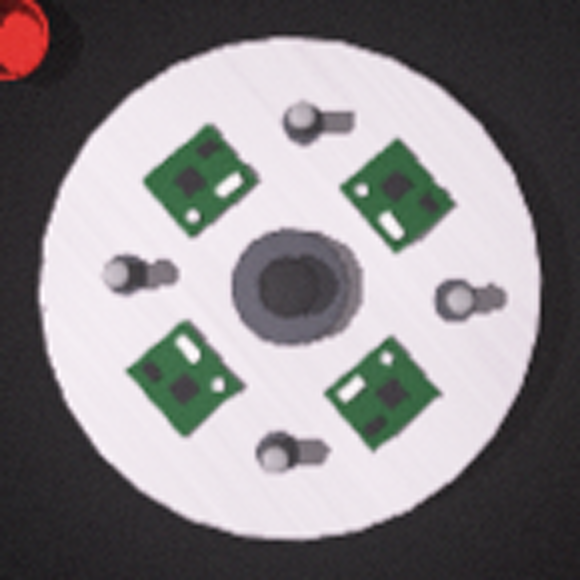

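The turning axis is at about (0.539, 0.078). The near post is at about (0.455, 0.082), and anticlockwise takes it toward -y. I'll move above a point behind it (+y side) with the fingers shut and tool y along the push.

Emit:
servo_tool --steps '[[[-0.556,-0.466,0.03],[0,0,-67.5],0],[[-0.556,-0.466,0.03],[0,0,-67.5],0],[[-0.556,-0.466,0.03],[0,0,-67.5],0],[[-0.556,-0.466,0.03],[0,0,-67.5],0],[[-0.556,-0.466,0.03],[0,0,-67.5],0],[[-0.556,-0.466,0.03],[0,0,-67.5],0],[[-0.556,-0.466,0.03],[0,0,-67.5],0],[[-0.556,-0.466,0.03],[0,0,-67.5],0],[[-0.556,-0.466,0.03],[0,0,-67.5],0],[[-0.556,-0.466,0.03],[0,0,-67.5],0],[[-0.556,-0.466,0.03],[0,0,-67.5],0],[[-0.556,-0.466,0.03],[0,0,-67.5],0]]'

```text
time: 1.3
eef_pos: [0.419, -0.0035, 0.2064]
tool_rot: [3.141, 0.0, 0.001]
force: [1.5, -1.2, 0.3]
gripper_width: -0.003
```

Emit:
servo_tool --steps '[[[0.037,-0.05,0],[0,0,0],0],[[0.037,-0.1,0],[0,0,0],0],[[0.037,-0.12,0],[0,0,0],0],[[0.037,-0.12,0],[0,0,0],0],[[0.037,-0.12,0.03],[0,0,0],0],[[0.037,-0.12,0.06],[0,0,0],0],[[0.037,-0.12,0.09],[0,0,0],0],[[0.037,-0.12,0.11],[0,0,0],0],[[0.037,-0.12,0.12],[0,0,0],0],[[0.037,-0.12,0.13],[0,0,0],0],[[0.037,-0.12,0.13],[0,0,0],0]]'

```text
time: 2.4
eef_pos: [0.4554, 0.1139, 0.0757]
tool_rot: [3.141, -0.001, -0.003]
force: [0.2, 0.1, -1.0]
gripper_width: -0.006
```

Emit:
servo_tool --steps '[[[0,0.004,0],[0,0,0],0],[[0,0.008,0],[0,0,0],0],[[0,0.011,0],[0,0,0],0],[[0,0.014,0],[0,0,0],0],[[0,0.014,0],[0,0,0],0]]'

```text
time: 2.9
eef_pos: [0.4566, 0.1003, 0.0771]
tool_rot: [-3.141, 0.001, -0.002]
force: [0.3, 0.5, -0.7]
gripper_width: -0.001
```

Emit:
servo_tool --steps '[[[0,0.002,0],[0,0,0],0],[[0,0.004,0],[0,0,0],0],[[0,0.004,0],[0,0,0],0]]'

```text
time: 3.2
eef_pos: [0.4563, 0.0965, 0.0767]
tool_rot: [-3.141, 0.0, -0.001]
force: [-0.7, 2.5, 2.5]
gripper_width: -0.001
```

Emit:
servo_tool --steps '[[[-0.0005,0.0025,0],[0,0,-1.7],0],[[-0.001,0.005,0],[0,0,-3.4],0],[[-0.0013,0.0075,0],[0,0,-5.2],0],[[-0.0016,0.0101,0],[0,0,-6.9],0],[[-0.0018,0.0126,0],[0,0,-8.6],0],[[-0.002,0.0152,0],[0,0,-10.3],0],[[-0.002,0.0152,0],[0,0,-10.3],0]]'

```text
time: 3.9
eef_pos: [0.4543, 0.0811, 0.0765]
tool_rot: [3.129, 0.282, 0.001]
force: [0.2, 1.2, 0.7]
gripper_width: 0.004
```

Emit:
servo_tool --steps '[[[-0.0005,0.0025,0],[0,0,-1.7],0],[[-0.001,0.005,0],[0,0,-3.4],0],[[-0.001,0.005,0],[0,0,-3.4],0]]'

```text
time: 4.2
eef_pos: [0.4542, 0.076, 0.0765]
tool_rot: [3.119, 0.374, 0.001]
force: [0.8, 1.2, 1.2]
gripper_width: -0.005
```

Emit:
servo_tool --steps '[[[-0.0004,0.0021,0],[0,0,-1.45],0],[[-0.0008,0.0042,0],[0,0,-2.9],0]]'

```text
time: 4.4
eef_pos: [0.4543, 0.072, 0.0765]
tool_rot: [-3.108, -0.456, -0.0]
force: [0.7, 3.8, 1.2]
gripper_width: 0.002
```

Emit:
servo_tool --steps '[[[-0.0004,0.0021,0],[0,0,-1.45],0],[[-0.0008,0.0042,0],[0,0,-2.9],0]]'

```text
time: 4.6
eef_pos: [0.4548, 0.0676, 0.0765]
tool_rot: [-3.096, -0.535, -0.0]
force: [0.7, 4.1, 0.3]
gripper_width: -0.001
```

```bash
cat > t.py <<'E'
import sys
from h import *
st();f=arm.grab_frame("top")
cv2.imwrite(f"pics/{sys.argv[1]}.png",cv2.resize(f["image"][190:335,235:380],None,fx=4,fy=4,interpolation=cv2.INTER_CUBIC))
E
python3 t.py top1
```

```text
t 4.6 p [0.4548 0.0676 0.0765] rv [-3.096 -0.535 -0.   ] F [0.71 4.06 0.26] g -0.0007583724593607698
```

View pics/top1.png

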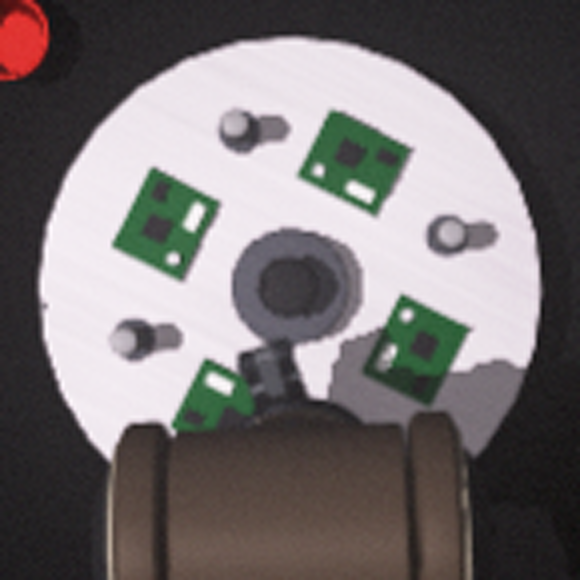

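The carousel is following: the far post went from (300,118) to (238,128), about 0.38 rad. The moving push is about 4 N. From here I'll take small steps.

Emit:
servo_tool --steps '[[[-0.0003,0.0013,0],[0,0,-0.85],0],[[-0.0005,0.0025,0],[0,0,-1.7],0]]'

```text
time: 4.85
eef_pos: [0.4551, 0.0651, 0.0765]
tool_rot: [-3.088, -0.58, -0.0]
force: [0.5, 3.3, 0.9]
gripper_width: -0.001
```

Emit:
servo_tool --steps '[[[-0.0003,0.0013,0],[0,0,-0.85],0],[[-0.0005,0.0025,0],[0,0,-1.7],0]]'

```text
time: 5.05
eef_pos: [0.4555, 0.0625, 0.0765]
tool_rot: [-3.079, -0.626, -0.0]
force: [0.7, 3.7, -0.0]
gripper_width: -0.006
```

Emit:
servo_tool --steps '[[[-0.0003,0.0013,0],[0,0,-0.85],0],[[-0.0005,0.0025,0],[0,0,-1.7],0]]'

```text
time: 5.25
eef_pos: [0.456, 0.06, 0.0765]
tool_rot: [-3.069, -0.671, -0.0]
force: [0.8, 3.5, 0.5]
gripper_width: 0.003
```

Emit:
servo_tool --steps '[[[-0.0003,0.0013,0],[0,0,-0.85],0],[[-0.0005,0.0025,0],[0,0,-1.7],0]]'

```text
time: 5.45
eef_pos: [0.4565, 0.0575, 0.0765]
tool_rot: [-3.059, -0.717, 0.0]
force: [0.5, 3.8, 0.7]
gripper_width: 0.007
```

Emit:
servo_tool --steps '[[[-0.0003,0.0013,0],[0,0,-0.85],0],[[-0.0005,0.0025,0],[0,0,-1.7],0]]'

```text
time: 5.65
eef_pos: [0.4571, 0.0551, 0.0764]
tool_rot: [-3.048, -0.762, 0.0]
force: [0.2, 3.3, 0.4]
gripper_width: 0.004
```

Emit:
servo_tool --steps '[[[-0.0003,0.0013,0],[0,0,-0.85],0],[[-0.0005,0.0025,0],[0,0,-1.7],0]]'

```text
time: 5.85
eef_pos: [0.4578, 0.0526, 0.0764]
tool_rot: [-3.036, -0.807, 0.0]
force: [0.3, 3.9, 0.0]
gripper_width: -0.003
```

Emit:
servo_tool --steps '[[[-0.0003,0.0013,0],[0,0,-0.85],0],[[-0.0005,0.0025,0],[0,0,-1.7],0]]'

```text
time: 6.05
eef_pos: [0.4586, 0.0502, 0.0764]
tool_rot: [-3.024, -0.852, 0.0]
force: [0.4, 3.6, -0.1]
gripper_width: -0.001
```

Emit:
servo_tool --steps '[[[-0.0003,0.0013,0],[0,0,-0.85],0],[[-0.0005,0.0025,0],[0,0,-1.7],0]]'

```text
time: 6.25
eef_pos: [0.4595, 0.0478, 0.0764]
tool_rot: [-3.011, -0.897, 0.001]
force: [-0.2, 4.0, 0.2]
gripper_width: 0.004
```

Emit:
servo_tool --steps '[[[-0.0003,0.0013,0],[0,0,-0.85],0],[[-0.0005,0.0025,0],[0,0,-1.7],0]]'

```text
time: 6.45
eef_pos: [0.4605, 0.0454, 0.0764]
tool_rot: [-2.997, -0.941, 0.0]
force: [-0.7, 4.3, 0.1]
gripper_width: -0.003
```

Emit:
servo_tool --steps '[[[-0.0003,0.0013,0],[0,0,-0.85],0],[[-0.0005,0.0025,0],[0,0,-1.7],0]]'

```text
time: 6.65
eef_pos: [0.4615, 0.0431, 0.0764]
tool_rot: [-2.983, -0.986, 0.001]
force: [-0.0, 3.2, 0.9]
gripper_width: -0.001
```

Emit:
servo_tool --steps '[[[-0.0003,0.0013,0],[0,0,-0.85],0],[[-0.0005,0.0025,0],[0,0,-1.7],0]]'

```text
time: 6.85
eef_pos: [0.4624, 0.041, 0.0764]
tool_rot: [-2.968, -1.029, 0.001]
force: [-2.3, 5.9, 2.1]
gripper_width: -0.003
```

Emit:
servo_tool --steps '[[[-0.0003,0.0013,0],[0,0,-0.85],0],[[-0.0005,0.0025,0],[0,0,-1.7],0]]'

```text
time: 7.05
eef_pos: [0.463, 0.0396, 0.0764]
tool_rot: [-2.95, -1.071, 0.002]
force: [-1.7, 7.2, 2.7]
gripper_width: -0.001
```

The push is rising (7.4 N), so this is the detent. I'll go one small step at a time.

Emit:
servo_tool --steps '[[[-0.0002,0.0009,0],[0,0,-0.6],0],[[-0.0003,0.0017,0],[0,0,-1.15],0]]'

```text
time: 7.25
eef_pos: [0.4641, 0.0376, 0.0764]
tool_rot: [-2.94, -1.102, 0.002]
force: [-1.3, 4.2, 1.4]
gripper_width: -0.002
```

Emit:
servo_tool --steps '[[[-0.0002,0.0009,0],[0,0,-0.6],0],[[-0.0003,0.0017,0],[0,0,-1.15],0]]'

```text
time: 7.45
eef_pos: [0.4655, 0.0353, 0.0764]
tool_rot: [2.93, 1.133, -0.001]
force: [-0.5, 2.0, 0.7]
gripper_width: 0.0
```

Emit:
servo_tool --steps '[[[-0.0002,0.0009,0],[0,0,-0.6],0],[[-0.0003,0.0017,0],[0,0,-1.15],0]]'

```text
time: 7.65
eef_pos: [0.4663, 0.0335, 0.0764]
tool_rot: [2.918, 1.162, -0.001]
force: [-1.0, 1.4, 1.3]
gripper_width: -0.004
```

Emit:
servo_tool --steps '[[[-0.0002,0.0009,0],[0,0,-0.6],0],[[-0.0003,0.0017,0],[0,0,-1.15],0]]'

```text
time: 7.85
eef_pos: [0.4662, 0.0333, 0.0763]
tool_rot: [-2.905, -1.188, 0.004]
force: [-3.0, 6.3, 4.9]
gripper_width: 0.002
```

The tool has stopped advancing and the force is climbing. One more small step should show whether the stop is solid.

Emit:
servo_tool --steps '[[[-0.0001,0.0006,0],[0,0,-0.4],0],[[-0.0002,0.0012,0],[0,0,-0.8],0],[[-0.0002,0.0012,0],[0,0,-0.8],0]]'

```text
time: 8.15
eef_pos: [0.4661, 0.0332, 0.0763]
tool_rot: [-2.896, -1.207, 0.005]
force: [-5.6, 7.9, 6.0]
gripper_width: 0.003
```

Emit:
servo_tool --steps '[[[-0.0001,0.0006,0],[0,0,0],0],[[-0.0002,0.0014,0],[0,0,0],0],[[-0.0002,0.0014,0],[0,0,0],0]]'

```text
time: 8.45
eef_pos: [0.4661, 0.0331, 0.0763]
tool_rot: [-2.894, -1.205, 0.007]
force: [-6.9, 11.3, 7.5]
gripper_width: -0.001
```

The stop is solid: 13 N lateral with no motion. Now back off and lift.

Emit:
servo_tool --steps '[[[0,-0.004,0],[0,0,0],0],[[0,-0.01,0],[0,0,0],0],[[0,-0.018,0],[0,0,0],0],[[0,-0.018,0],[0,0,0],0],[[0,-0.018,-0.02],[0,0,0],0],[[0,-0.018,-0.05],[0,0,0],0],[[0,-0.018,-0.09],[0,0,0],0],[[0,-0.018,-0.13],[0,0,0],0],[[0,-0.018,-0.13],[0,0,0],0],[[0,-0.018,-0.13],[0,0,0],0]]'

```text
time: 9.45
eef_pos: [0.4572, 0.0431, 0.2077]
tool_rot: [2.898, 1.209, 0.005]
force: [-1.1, -0.0, -0.6]
gripper_width: -0.001
```

Run:
```python
from h import *
s=st();f=arm.grab_frame("wrist");np.save("pics/w.npy",f,allow_pickle=True)
cv2.imwrite("pics/w1.png",f["image"])
M=R.from_rotvec(s["tool_rot"]).as_matrix();print(M.round(3))
print("to cap, tool axes",(M.T@(np.array([.539,.077,.115])-s["eef_pos"])).round(4))
```

```text
t 9.45 p [0.4572 0.0431 0.2077] rv [2.898 1.209 0.005] F [-1.07 -0.02 -0.61] g -0.001030991132836772
[[ 0.703  0.711  0.003]
 [ 0.711 -0.703 -0.   ]
 [ 0.002  0.003 -1.   ]]
to cap, tool axes [0.0814 0.0341 0.093 ]
```

View pics/w1.png

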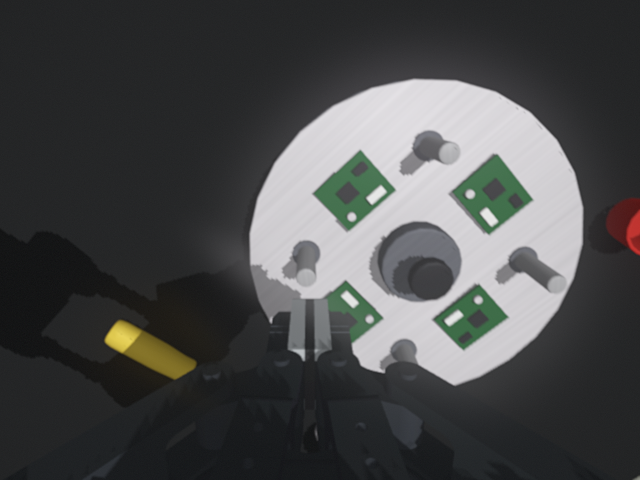

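The wrist view shows the fingers clear of the posts. The cap's top face is centred at about (434,277), so I'll work out its position from that.

Run:
```python
from h import *
s=arm.state();f=np.load("pics/w.npy",allow_pickle=True).item()
W=np.eye(4);W[:3,:3]=R.from_rotvec(s["tool_rot"]).as_matrix();W[:3,3]=s["eef_pos"]
f["extrinsics"]=np.linalg.inv(W@np.array(f["hand_eye"]))
for u,v,z in[(434,277,.101),(416,262,.074)]:
    p=px2w(f,u,v,z=z);print(p.round(4))
    d=f["range_z"][v-3:v+4,u-3:u+4];d=np.median(d[d>0]);print(px2w(f,u,v,d=d).round(4))
p=np.array([.539,.077,.115]);print((W[:3,:3].T@(p-s["eef_pos"])).round(4))
```

```text
[0.5328 0.0811 0.101 ]
[0.5338 0.0809 0.0992]
[0.5292 0.0773 0.074 ]
[0.5296 0.0773 0.0731]
[0.0826 0.0353 0.0911]
```

Run:
```python
from h import *
f=np.load("pics/w.npy",allow_pickle=True).item()
c=f["image"][210:310,360:480]
cv2.imwrite("pics/w1c.png",cv2.convertScaleAbs(cv2.resize(c,None,fx=6,fy=6,interpolation=cv2.INTER_CUBIC),alpha=1.6))
```

```text
(no output)
```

View pics/w1c.png

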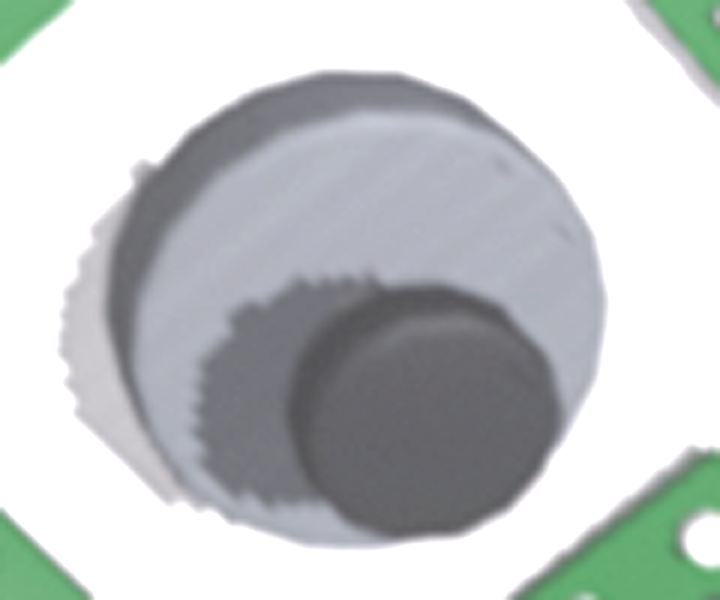

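In the crop, the cap's top face is centred at (432,427), which is full-image (432,281). The hub top is centred at (421.5,264.7).

Run:
```python
from h import *
s=arm.state();f=np.load("pics/w.npy",allow_pickle=True).item()
W=np.eye(4);W[:3,:3]=R.from_rotvec(s["tool_rot"]).as_matrix();W[:3,3]=s["eef_pos"]
f["extrinsics"]=np.linalg.inv(W@np.array(f["hand_eye"]))
for u,v,z in[(432,281.2,.101),(421.5,264.7,.074)]: print(px2w(f,u,v,z=z).round(4))
p=np.array([.537,.077,.115]);print(s["eef_pos"],(W[:3,:3].T@(p-s["eef_pos"])).round(4))
```

```text
[0.5342 0.0782 0.101 ]
[0.5336 0.0788 0.074 ]
[0.45584406 0.04309398 0.20612255] [0.0812 0.0338 0.0911]
```

Emit:
servo_tool --steps '[[[0.04,0.016,0],[0,0,0],0],[[0.081,0.032,0],[0,0,0],0],[[0.081,0.032,0.03],[0,0,0],0],[[0.081,0.032,0.06],[0,0,0],0],[[0.081,0.032,0.085],[0,0,0],0],[[0.081,0.032,0.094],[0,0,0],0],[[0.081,0.032,0.094],[0,0,0],0],[[0.081,0.032,0.094],[0,0,0],0]]'

```text
time: 10.3
eef_pos: [0.5361, 0.0783, 0.1125]
tool_rot: [-2.899, -1.21, 0.0]
force: [-0.3, 0.1, -0.3]
gripper_width: -0.001
```

Emit:
servo_tool --steps '[[[0,0,0.003],[0,0,0],0],[[0,0,0.006],[0,0,0],0],[[0,0,0.009],[0,0,0],0],[[0,0,0.009],[0,0,0],0]]'

```text
time: 10.7
eef_pos: [0.5358, 0.0783, 0.1035]
tool_rot: [2.899, 1.21, -0.0]
force: [-0.1, 0.2, -0.3]
gripper_width: 0.003
```

Next, press in small steps.

Emit:
servo_tool --steps '[[[0,0,0.001],[0,0,0],0],[[0,0,0.002],[0,0,0],0],[[0,0,0.003],[0,0,0],0],[[0,0,0.004],[0,0,0],0]]'

```text
time: 11.1
eef_pos: [0.5361, 0.0784, 0.0999]
tool_rot: [2.899, 1.21, 0.0]
force: [-1.8, -0.4, 3.9]
gripper_width: 0.001
```

Emit:
servo_tool --steps '[[[0,0,0.001],[0,0,0],0],[[0,0,0.002],[0,0,0],0]]'

```text
time: 11.3
eef_pos: [0.5361, 0.0784, 0.0977]
tool_rot: [2.899, 1.21, 0.0]
force: [-1.1, 0.0, 3.2]
gripper_width: 0.005
```

Emit:
servo_tool --steps '[[[0,0,0.001],[0,0,0],0],[[0,0,0.002],[0,0,0],0]]'

```text
time: 11.5
eef_pos: [0.536, 0.0784, 0.0955]
tool_rot: [2.899, 1.21, 0.0]
force: [-1.2, 0.5, 3.0]
gripper_width: 0.002
```

Emit:
servo_tool --steps '[[[0,0,0.001],[0,0,0],0]]'

```text
time: 11.6
eef_pos: [0.536, 0.0784, 0.0945]
tool_rot: [2.899, 1.21, 0.0]
force: [-0.5, -0.5, 3.0]
gripper_width: 0.0
```

It's past the 3 mm block, so the carousel is at its station. I'll carry on down to the solid stop.

Emit:
servo_tool --steps '[[[0,0,0.001],[0,0,0],0],[[0,0,0.002],[0,0,0],0],[[0,0,0.003],[0,0,0],0]]'

```text
time: 11.9
eef_pos: [0.536, 0.0783, 0.0914]
tool_rot: [2.899, 1.21, 0.0]
force: [-0.8, 0.3, 2.9]
gripper_width: 0.002
```

Emit:
servo_tool --steps '[[[0,0,0.001],[0,0,0],0],[[0,0,0.002],[0,0,0],0]]'

```text
time: 12.1
eef_pos: [0.536, 0.0784, 0.0894]
tool_rot: [2.899, 1.21, 0.0]
force: [-1.7, -0.2, 2.8]
gripper_width: -0.0
```

Emit:
servo_tool --steps '[[[0,0,0.0007],[0,0,0],0],[[0,0,0.0014],[0,0,0],0]]'

```text
time: 12.3
eef_pos: [0.5362, 0.0784, 0.089]
tool_rot: [-2.899, -1.21, 0.0]
force: [-3.8, 0.2, 10.9]
gripper_width: -0.002
```

Emit:
servo_tool --steps '[[[0,0,0.0004],[0,0,0],0],[[0,0,0.0006],[0,0,0],0],[[0,0,0.0006],[0,0,0],0]]'

```text
time: 12.6
eef_pos: [0.5362, 0.0784, 0.089]
tool_rot: [2.899, 1.21, -0.0]
force: [-3.3, 0.1, 11.6]
gripper_width: 0.0
```

It's solid at 89 mm with 12 N. Retract straight up, move clear and take a last look.

Emit:
servo_tool --steps '[[[0,0,-0.003],[0,0,0],0],[[0,0,-0.02],[0,0,0],0],[[0,0,-0.06],[0,0,0],0],[[0,0,-0.11],[0,0,0],0],[[-0.05,-0.03,-0.13],[0,0,0],0],[[-0.1,-0.05,-0.13],[0,0,0],0],[[-0.12,-0.05,-0.13],[0,0,0],0],[[-0.12,-0.05,-0.13],[0,0,0],0],[[-0.12,-0.05,-0.13],[0,0,0],0]]'

```text
time: 13.5
eef_pos: [0.4159, 0.0281, 0.2173]
tool_rot: [2.9, 1.208, 0.002]
force: [0.9, -0.5, 0.5]
gripper_width: -0.003
```

Run:
```python
from h import *
s=st();f=arm.grab_frame("scene");cv2.imwrite("pics/end.png",f["image"])
g=arm.grab_frame("wrist");cv2.imwrite("pics/endw.png",g["image"])
```

```text
t 13.5 p [0.4159 0.0281 0.2173] rv [2.900e+00 1.208e+00 2.000e-03] F [ 0.86 -0.51  0.47] g -0.0029888884788320104
```

View pics/end.png

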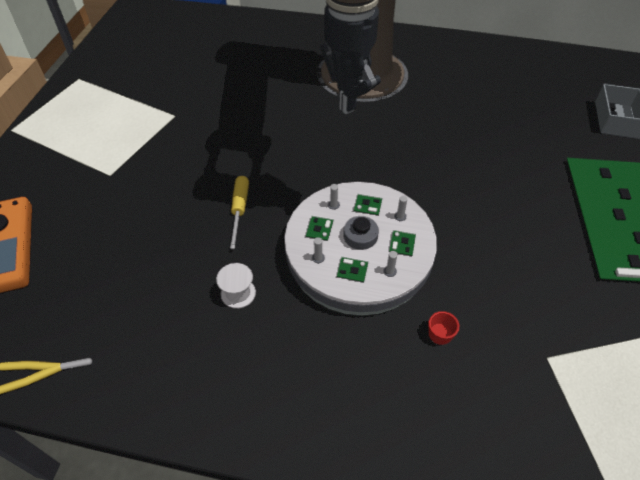

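View pics/endw.png

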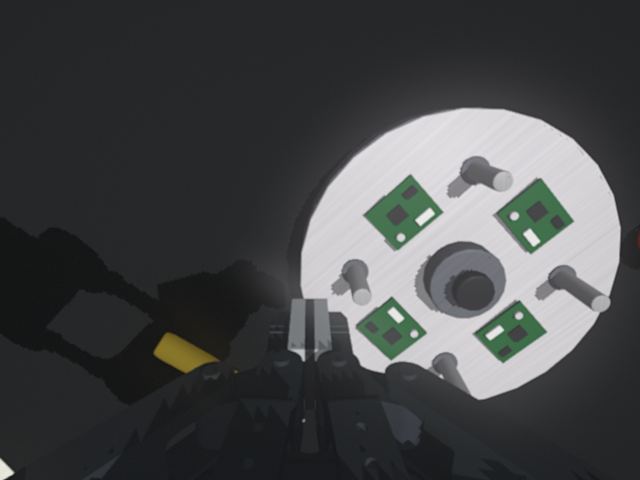

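The scene view shows the cap at (362,226), down on the hub at about (362,233). The reel (236,285), pot (443,328) and driver (239,212) are where they were, and the arm is clear of everything. The wrist view also shows the cap lower on the hub.

```bash
python3 -c "
from h import *
st();print(arm.finish_job())"
```

```text
t 13.6 p [0.4171 0.0284 0.2176] rv [2.899e+00 1.210e+00 2.000e-03] F [ 0.39 -0.38 -0.11] g -0.0009358313273832823
the job is handed in; nothing more can be done
None
```

The carousel is at its next station with the lock plunger fully down, and I have handed the job in at 13.6 s.

- **Carousel:** I pushed the post nearest the robot anticlockwise with the fingers shut. The push was about 4 N while turning, rose to about 7.4 N at the detent, and fell to about 2 N as it went through. It then came up solid, taking about 13 N sideways with no further motion.
- **Plunger:** It went down smoothly against about 3 N, past the 3 mm block that would have meant the carousel was off station. It stopped solid at 89 mm above the bench, at about 12 N.
- **Final check:** The last pictures show the cap down on the hub. The reel, pot and driver looked unmoved by eye, and the arm was clear of everything.

**Disagreement:** The top and wrist cameras placed the turning axis about 5 mm apart in x. I pressed between the two, at x = 0.536 m, and the plunger went down without trouble. All forces I read were well under 30 N, but the force is only reported at the end of each move.

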